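# Lock the die bracket onto the slotted suction plate and start the suction

## Task

Hang the steel bracket that carries the yellow plaster die on the white slotted plate, whose height on its stand differs each time: hook both tabs through the two slots, then push down on the orange pad until the bracket is fully home and the brass spring bolt has snapped out over its catch bar. Then press the green start button on the suction control box fully down and let it go. Keep off the fragile plaster die and leave the other things on the bench alone.

Things in the scene. Friction and masses are not known exactly. Their poses are not given: they have to be found in the camera images.
- handle (a point): Blue post, 24 x 24 mm, 106 mm tall, handle of the loose steel bracket (0.3 to 0.47 kg, 175 mm long, 120 wide, 122 high) that stands on the bench on its flat underside. Point on the post's axis, 90 mm above the underside, 22 mm below the post's top. Bracket's axes: x from tabs to die, z up; its rear face lies 90 mm towards -x, the die 50 mm towards +x. Finger room on both y sides.
- push_pad (a point): Centre of the top of the orange pad (22 mm along x, 68 mm along y) on the bracket's back frame, 122 mm above the bracket's underside, 14 mm in front of its rear face. Push here, near the plate, to drive the bracket down. Axes as the bracket.
- tab_a (a point): Centre of the lower tip of the hooked tab on the bracket's +y side, 46 mm off its middle, 52 mm above its underside, 9 mm behind its rear face. The tab is 8 mm wide and 30 mm high: a neck 8 mm high runs 11 mm back (to -x) from the rear face, and a lip 5.5 mm thick hangs from its end, reaching 22 mm below the neck; 5.8 mm gap between lip and rear face. Axes as the bracket.
- tab_b (a point): The same point of the other tab, on the bracket's -y side.
- foot_a (a point): Brass mark on the fixed stand's grey foot, in the plane of the slotted plate's front face, straight below the middle of its +y slot, 14 mm up. Axes: x out of the face (roughly away from the robot), y along it, z up. The white plate (140 mm wide, 4 mm thick) is clamped at an unmeasured height: its top edge, folded back 22 mm behind the face, is 181 to 211 mm above the bench; feel for it.
- foot_b (a point): The same mark below the -y slot, 92 mm from the other. Both slots are 12 mm wide and 36 mm high, cut through; their upper ends 10 mm and lower ends 46 mm below the plate's top edge. The hung bracket's axes lie along the foot's. Home, the necks rest on the slots' lower ends: the underside is then 120 mm below the plate's top edge, the orange pad 2 mm above it, tab tips about 7 mm behind the face.
- lock_bolt (a joint): Travel in m of the brass spring bolt (16 mm wide) in mid-face between the slots: 0 out (6 mm proud), 0.009 in. Polished, sloped top, flat underside. Going down, the bracket's catch bar lands on the slope about 15 mm before home; released there, the bracket hangs by its tabs (hooked about 7 mm). 4 to 20 N more on the pad drive it home, where the bolt snaps out above the bar.
- seat (a joint): Travel in m, downwards, of the small red feeler (12 mm wide) on the plate's face below the bolt: 0 with nothing on it; the bracket's catch bar pushes it down to about 0.0025 when the bracket is fully home.
- die: The yellow plaster die, 29 mm across and 49 mm tall, held in a spring clip at the end of the bracket's ledge (part of the bracket). Origin at the centre of its underside, 6 mm above the bracket's underside. Fragile: do not touch.
- start_top (a point): Centre of the top of the green start button, 34 mm across, on a fixed grey control box (80 x 80 mm, 55 mm high); the top is 73 mm above the bench.
- start (a joint): Travel in m of the start button, 0 out, 0.006 fully down; pressed straight down, 4 N take it fully down and it springs back.
- dappen: Bystander: chrome dappen holder, 64 mm across, 42 mm high, origin at the centre of its underside.
- weight: Bystander: small bronze weight, 48 mm across, 50 mm high, origin at the centre of its underside.
- tray: Bystander: pink acrylic tray, 120 x 180 mm, 25 mm high, origin at the centre of its underside.
- guard: Bystander: matte grey burr guard, an open box 80 x 110 mm, 50 mm high, origin at the centre of its underside.
- waxjar: Bystander: amber jar with a steel cap, 60 mm across, 60 mm high, origin at the centre of its underside.
- spatula: Bystander: wax spatula, 170 mm long, lying flat along its x, origin at the centre of its underside.
Mind the look-alikes: they are no part of the job. What is shaped like the part that bears handle but purple is not meant. Leave any red look-alike of the part that bears start_top alone.

How it is judged:
By the outcome, as a careful person would: the job done as asked, in the order asked, and still so for the second after the job is handed in, with the robot touching nothing.
It also fails if it takes over 69 s, if anything falls off the work surface, if the arm or the gripper's body presses on something with over 40 N, if the wrist force passes 120 N, or if a joint passes its speed limit or range.

## Robot

A 6-joint arm with a two-finger parallel gripper is mounted at the origin on the work surface. World frame = base frame: x ahead of the robot, y to its left, z up, the work surface at z = 0. Lengths are in m, angles in rad, forces in N, time in s.
With the tool pointing down it reaches from about 0.225 to 0.875 m from the base axis. Payload 3.4 kg.
Tool frame: the origin (TCP) lies between the finger pads; the fingertips stand 8 mm ahead of it and the grasp point (between the pads) lies 11 mm behind it; z points along the fingers, y is the line along which they close (so a half turn about z gives the same grasp; the last joint's range is limited). The gripper opens to 85 mm and grips with 20 to 120 N. Pads are 22 mm wide; open, the fingers measure 114 mm over their backs; the gripper's body (76 mm by 85 mm) begins 54 mm behind the grasp point. The pads swing forward as they close: fully open they stand 13 mm farther back than shut.
Start: joints at [-1.393, 0.276, 1.505, -0, 1.361, -0.121], TCP at [0.169, -0.55, 0.239] pointing down, gripper open.
Joint ranges: [-2.89, 2.89], [-0.75, 2.08], [0.22, 2.7], [-1.18, 4.32], [0.11, 2.71], [-2.7, 2.7]. Speed limits (rad/s): [2.57, 2.57, 3.14, 3.14, 3.14, 3.14].

## Interface

Orientations are given as a unit quaternion [w, x, y, z].
In Python, from rig import manip gives the robot as it stands.
- The arm moves only by the tool move_arm, never from a script. Its argument "deltas" is a list that holds one entry, the list of rows, each a list of 5 numbers: the shift along the tool's x, y, z normalised to -1 to 1, where 1 is 80 cm, then the turn about the tool's z normalised to -1 to 1, where 1 is 120 degrees, then the closure, from -1 (fully open) to 1 (shut). In form: [[[tx, ty, tz, twist, grip], ...]]. A call has 1 to 12 rows; each row is the pose to reach, as a shift and turn from the pose commanded when the call began, along the tool's axes at that moment; what a row does not reach only later rows make up. A row lasts 1/10 s, in which the tool goes at most 50 mm and 8.59 degrees, less where a joint would pass 70% of its speed; a pose out of reach is approached as far as the arm can. A call with a number of a shift or a turn outside -1 to 1 is refused whole. A call with a gripper value outside its range is refused whole. The fingers move at their own pace and stop on an object; "squeeze" is the grip in N (left out, the last holds). Time passes only in rows, so rows that repeat a pose let the fingers close. It gives the time, the measured TCP pose, the force, the opening and the grip force at its end, in the units of the state.
- manip.get_state(): the state, without advancing time (a new reading comes with each control period).
- manip.get_image(name): name is "side" or "top" or "wrist"; returns the picture (480x640x3 uint8, red, green, blue); there is no depth.
- manip.camera_params(name): a dict with "fx", "fy", "cx", "cy" (pixels), "R" (3x3) and "t" (3): a world point X has camera coordinates R X + t; the wrist camera has in their place "tool_from_camera" (4x4, takes a point from camera to tool coordinates, whose origin is the TCP and whose axes are the flange's). Camera axes: x right, y down, z forward; pixel columns grow to the right and rows downward; lengths in m; the calibration is good to about 2 mm. The wrist camera is an equidistant fisheye: a pixel r from the principal point sees the ray r / f radians off the axis. A picture is of the moment at which its call begins: read the wrist's pose just before it. camera_params takes no time and is no camera call.
- manip.sign_off(): hands the job in; it is judged then, once.
The state is a dict: "clock": time; "qpos": joint angles; "qd": joint speeds; "effort": joint torques, N m; "position": TCP position; "ee_rot": TCP orientation; "contact_force": force on the tool from outside, world axes, zero at the start; "moment": the same for the moment, N m; "width": finger opening in m; "gripper_force": force on a finger pad.
Only numpy, scipy, OpenCV 4.12 (cv2) and the standard library are available. Lean on these libraries where they do the work, as an engineer would, in place of code of your own. Each camera call takes 0.05 s, during which the arm holds its last target. There are 200 camera calls.

## Working session

There is one attempt and no reset: what is moved stays moved. The work goes in short steps, Python scripts to look and compute and a tool call to move; the robot and the scene stay as the last step left them, time stands still between calls to the robot, and variables do not carry over. Pictures are saved under pics/ and viewed, at most 10 in all, crops included, and the job is handed in when it is done.

Besides the shell and the picture viewer there is one more tool, called after "Emit:" by a JSON object that holds its "fn" and its "kwargs", one argument or row to a line. move_arm: Moves the arm, as the interface text tells. Scaled input: -1 to 1 covers 80 cm each way for a shift and 120 degrees each way for a turn. Its arguments: {"type":"object","properties":{"deltas":{"type":"array","items":{"type":"array","items":{"type":"array","items":{"type":"number","minimum":-1,"maximum":1}}}},"squeeze":{"type":"number"}},"required":["deltas"]}

```bash
mkdir -p pics; ls; python3 - <<'E'
from rig import manip
import cv2,json
s=manip.get_state(); print({k:(s[k]) for k in ('clock','position','ee_rot','width','contact_force')})
for n in ('top','side','wrist'):
    im=manip.get_image(n); cv2.imwrite(f'pics/{n}0.png',im[...,::-1])
    print(n,manip.camera_params(n))
E
```

```text
pics
{'clock': 0.0, 'position': array([ 0.16916453, -0.54900892,  0.23843632]), 'ee_rot': array([-9.12679452e-04,  9.88863136e-01,  1.48824945e-01, -1.63206635e-05]), 'width': 0.08553303655521777, 'contact_force': array([ 0.11154089,  0.16868578, -0.54781064])}
top {'fx': 605.1621852656504, 'fy': 605.1621852656504, 'cx': 327.0923534265021, 'cy': 249.27630381865242, 'R': array([[-0.01304656, -0.99991   , -0.00312849],
       [-0.98845686,  0.01336929, -0.15091157],
       [ 0.15093982,  0.0011235 , -0.98854232]]), 't': array([0.00442447, 0.60839094, 1.662884  ])}
side {'fx': 530.179509550412, 'fy': 530.179509550412, 'cx': 326.362583177882, 'cy': 234.98959809164106, 'R': array([[ 0.96115762,  0.27508939, -0.02240234],
       [ 0.15578201, -0.6077164 , -0.77872508],
       [-0.22783327,  0.74498766, -0.62696522]]), 't': array([-0.55091055, -0.00474026,  1.44174968])}
wrist {'fx': 371.64829954431775, 'fy': 371.64829954431775, 'cx': 320.47235845146463, 'cy': 241.3453454537073, 'tool_from_camera': array([[ 1.07035416e-03, -9.59896970e-01, -2.80350960e-01,
         7.04432751e-02],
       [ 9.99998858e-01,  1.32660087e-03, -7.24260835e-04,
        -4.12991117e-04],
       [ 1.06712961e-03, -2.80349865e-01,  9.59897294e-01,
        -1.34889456e-01],
       [ 0.00000000e+00,  0.00000000e+00,  0.00000000e+00,
         1.00000000e+00]])}
```

View pics/top0.png

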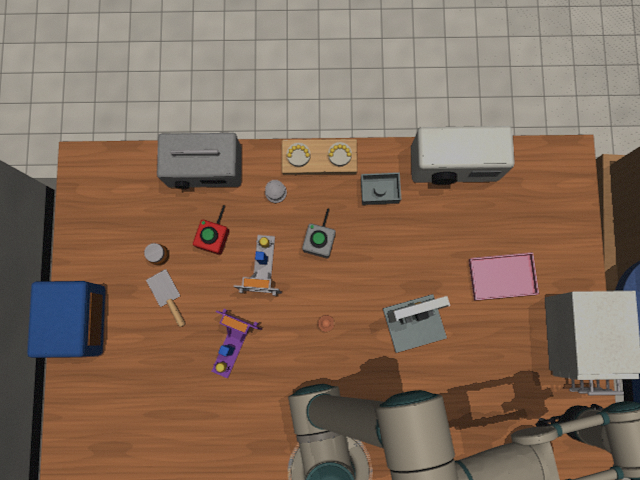

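View pics/side0.png

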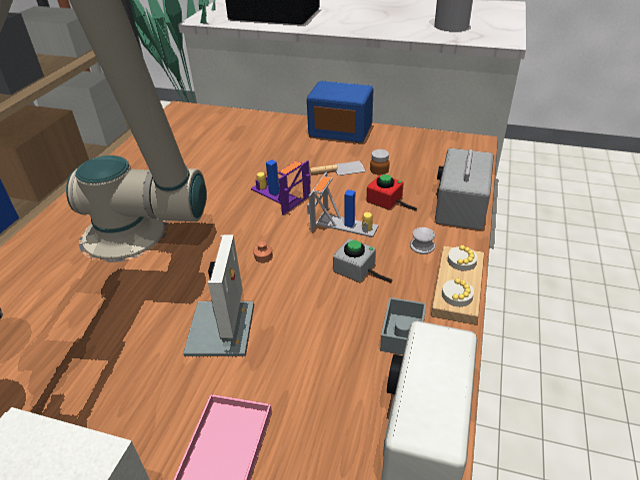

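The top view shows the bracket with the blue post at about (261,257), the die at (264,241) and the orange pad at (257,284). The white plate on its grey foot is at about (420,310), and the grey box with the green button is at (319,239). The purple bracket and the red box are the decoys. The side view shows the same things, with the bracket post at (350,208) and the plate at (228,290).

```bash
cat > h.py <<'E'
import numpy as np, cv2
from rig import manip
def ray(n,u,v,pose=None):
    c=manip.camera_params(n)
    if n=='wrist':
        from scipy.spatial.transform import Rotation as Rn
        p,q=pose; M=Rn.from_quat(np.r_[q[1:],q[0]]).as_matrix(); T=c['tool_from_camera']
        a=np.array([(u-c['cx'])/c['fx'],(v-c['cy'])/c['fy']]); r=np.hypot(*a)
        d=np.r_[a/r*np.sin(r),np.cos(r)]
        return M@T[:3,3]+p, M@T[:3,:3]@d
    d=np.array([(u-c['cx'])/c['fx'],(v-c['cy'])/c['fy'],1])
    return -c['R'].T@c['t'], c['R'].T@d
def onz(n,u,v,z,pose=None):
    o,d=ray(n,u,v,pose); return o+d*(z-o[2])/d[2]
def proj(n,X):
    c=manip.camera_params(n); x=c['R']@np.array(X)+c['t']; return np.array([c['fx']*x[0]/x[2]+c['cx'],c['fy']*x[1]/x[2]+c['cy']])
def tri(obs):
    A=np.zeros((3,3));b=np.zeros(3);L=[]
    for o,d in obs:
        d=d/np.linalg.norm(d);P=np.eye(3)-np.outer(d,d);A+=P;b+=P@o;L.append((P,o))
    X=np.linalg.solve(A,b); return X,[float(np.linalg.norm(P@(X-o))) for P,o in L]
HSV=dict(blue=((105,120,40),(125,255,255)),orange=((8,150,120),(18,255,255)),yellow=((20,120,90),(32,255,255)),green=((55,100,40),(85,255,255)),purple=((130,80,40),(160,255,255)))
def blobs(im,col,minA=15):
    m=cv2.inRange(cv2.cvtColor(im,cv2.COLOR_RGB2HSV),*map(np.array,HSV[col]))
    n,l,st,ce=cv2.connectedComponentsWithStats(m)
    return [(ce[i].round(1).tolist(),st[i].tolist()) for i in range(1,n) if st[i][4]>=minA],l
E
python3 - <<'E'
from h import *
for n in ('top','side'):
    im=cv2.imread(f'pics/{n}0.png')[...,::-1].copy()
    for c in ('blue','orange','yellow','green'): print(n,c,blobs(im,c)[0])
t=cv2.imread('pics/top0.png');s=cv2.imread('pics/side0.png')
a=cv2.resize(t[225:305,225:345],(480,320),interpolation=cv2.INTER_CUBIC)
b=cv2.resize(t[285:360,375:455],(320,300),interpolation=cv2.INTER_CUBIC)
c=cv2.resize(s[225:365,175:265],(180,280),interpolation=cv2.INTER_CUBIC)
c=cv2.resize(s[225:365,175:265],(360,560),interpolation=cv2.INTER_CUBIC)
d=np.zeros((600,800,3),np.uint8)
b=cv2.resize(t[288:358,375:455],(320,280),interpolation=cv2.INTER_CUBIC)
d[:320,:420]=a[:,:420];d[320:,:320]=b;d[:560,440:]=c
cv2.imwrite('pics/crop1.png',d)
E
```

```text
top blue [([261.0, 257.4], [255, 252, 13, 12, 116]), ([60.4, 319.0], [28, 281, 77, 77, 4649]), ([634.9, 290.6], [629, 285, 11, 13, 29]), ([102.2, 326.2], [102, 317, 2, 22, 26]), ([226.0, 350.1], [219, 345, 16, 11, 129]), ([636.3, 390.3], [633, 380, 7, 22, 95])]
top orange [([572.6, 136.0], [550, 135, 43, 6, 71]), ([518.6, 136.7], [513, 136, 12, 4, 19]), ([534.8, 136.2], [526, 136, 19, 3, 22]), ([264.9, 139.7], [257, 139, 16, 4, 28]), ([364.5, 139.1], [355, 138, 20, 6, 40]), ([135.8, 142.0], [108, 141, 49, 10, 88]), ([514.4, 146.9], [514, 141, 3, 12, 19]), ([71.4, 144.4], [59, 142, 38, 15, 75]), ([592.8, 153.4], [591, 148, 4, 11, 16]), ([122.4, 154.6], [118, 152, 9, 8, 18]), ([60.4, 167.1], [58, 162, 11, 15, 41]), ([137.3, 171.8], [132, 169, 10, 6, 15]), ([57.9, 183.7], [57, 180, 5, 11, 18]), ([263.0, 185.6], [260, 182, 7, 8, 19]), ([311.7, 188.8], [308, 183, 9, 11, 20]), ([287.3, 193.6], [284, 185, 8, 17, 29]), ([510.0, 188.0], [507, 184, 8, 10, 21]), ([572.0, 188.9], [568, 184, 9, 10, 24]), ([103.8, 201.4], [100, 198, 10, 8, 21]), ([554.5, 201.9], [551, 200, 8, 5, 15]), ([286.2, 209
[... 3602 characters left out ...]
.7, 107.4], [307, 81, 66, 61, 2479]), ([272.2, 177.2], [266, 160, 14, 36, 339]), ([5.8, 209.6], [0, 180, 19, 53, 511]), ([349.1, 207.8], [345, 190, 10, 37, 325])]
side orange [([290.4, 167.1], [281, 161, 20, 13, 100]), ([380.1, 163.9], [372, 162, 16, 4, 29]), ([322.0, 183.7], [314, 177, 16, 14, 110])]
side yellow [([261.4, 179.7], [257, 172, 9, 17, 114]), ([367.5, 219.5], [362, 212, 10, 19, 121]), ([466.2, 255.0], [457, 245, 17, 19, 135]), ([461.7, 289.3], [452, 278, 19, 21, 163])]
side green [([159.4, 30.6], [130, 0, 52, 80, 1426]), ([190.0, 8.6], [187, 0, 8, 18, 92]), ([202.8, 9.1], [199, 0, 10, 23, 100]), ([385.1, 178.6], [379, 174, 13, 10, 88]), ([354.0, 246.0], [347, 241, 15, 11, 136])]
```

View pics/crop1.png

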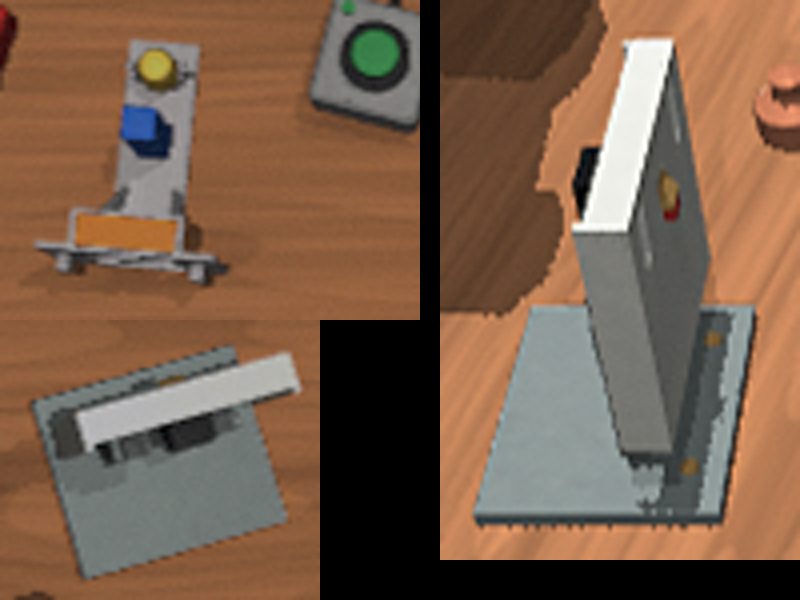

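The crops show the side-view foot marks at about (243,310) and (237.5,342), and the plate's front top edge running from (234,235) to (222,283). The bracket's tabs point towards the robot and its yaw is close to zero.

```bash
python3 - <<'E'
from h import *
np.set_printoptions(precision=4,suppress=True)
F=[onz('side',243.25,310,.014),onz('side',237.5,341.75,.014)]
print('foot',F,np.linalg.norm(F[0]-F[1]))
d=F[0]-F[1]; d/=np.linalg.norm(d); n=np.array([d[1],-d[0],0]); print('yaw',np.degrees(np.arctan2(n[1],n[0])))
for uv in((233.75,235),(222,283)):
    o,r=ray('side',*uv); t=n@(F[0]-o)/(n@r); print('top front corner',o+t*r)
print('button',tri([ray('top',318.3,237.7),ray('side',354,246)]))
# top white top-edge crop corners at scale 4, offset (375,288), crop y0 320
print('pad',onz('top',256.5,283.2,.122),onz('top',244.2,284,.122),onz('top',269.5,286,.122))
print('handle top',onz('top',225+140/4,225+122/4,.106)); print('die',tri([ray('top',263.4,241.1),ray('side',367.5,219.5)]))
print('fold', [onz('top',375+x/4,288+(y-320)/4,.196) for x,y in((75,408),(290,352),(300,388),(88,450))])
E
```

```text
foot [array([ 0.4341, -0.1918,  0.014 ]), array([ 0.4581, -0.2795,  0.014 ])] 0.09097854381339872
yaw 15.31340487183001
top front corner [ 0.4266 -0.1644  0.2075]
top front corner [ 0.4648 -0.3038  0.2102]
button (array([0.6376, 0.0204, 0.0717]), [0.00010026845494955045, 0.00010026845494934488])
pad [0.5076 0.1863 0.122 ] [0.5059 0.2192 0.122 ] [0.4996 0.1515 0.122 ]
handle top [0.5846 0.179  0.106 ]
die (array([0.6364, 0.1776, 0.0353]), [0.0003368787203500028, 0.00033687872035023653])
fold [array([ 0.4276, -0.1707,  0.196 ]), array([ 0.4612, -0.3083,  0.196 ]), array([ 0.4383, -0.3137,  0.196 ]), array([ 0.4011, -0.1781,  0.196 ])]
```

```bash
cat >> h.py <<'E'
from scipy.spatial.transform import Rotation as Rn
def pose():
    s=manip.get_state(); q=s['ee_rot']; M=Rn.from_quat(np.r_[q[1:],q[0]]).as_matrix()
    return s,M,np.degrees(np.arctan2(M[1,0],M[0,0]))
def go(*targets):
    """targets (x,y,z,yawdeg) -> normalised rows relative to present pose"""
    s,M,yaw=pose(); p=s['position']
    for t in targets:
        d=M.T@(np.array(t[:3])-p); tw=-(t[3]-yaw); 
        print('row',(d/.8).round(4).tolist(),round(tw/120,4),'n>=%d'%np.ceil(max(np.linalg.norm(d)/.05,abs(tw)/8.59)))
E
python3 -c "
from h import *
print(pose()[2]); go((.55,-.208,.28,15.3),(.435,-.239,.26,15.3))"
```

```text
17.119678715652572
row [0.5805, -0.2675, -0.0512] 0.0152 n>=11
row [0.4317, -0.2727, -0.0263] 0.0152 n>=9
```

Emit:
{"fn": "move_arm", "kwargs": {
  "deltas": [
    [[0.1,-0.05,-0.05,0.015,1],[0.58,-0.268,-0.051,0.015,1],[0.58,-0.268,-0.051,0.015,1],[0.58,-0.268,-0.051,0.015,1],[0.58,-0.268,-0.051,0.015,1],[0.58,-0.268,-0.051,0.015,1],[0.58,-0.268,-0.051,0.015,1],[0.58,-0.268,-0.051,0.015,1],[0.58,-0.268,-0.051,0.015,1],[0.58,-0.268,-0.051,0.015,1],[0.58,-0.268,-0.051,0.015,1],[0.58,-0.268,-0.051,0.015,1]]
  ]
}}

```text
clock: 1.35
position: [0.551, -0.2063, 0.2795]
ee_rot: [-0.0, 0.991, 0.135, -0.0]
contact_force: [-0.8, -0.5, -0.4]
width: 0.0002
gripper_force: 0.0
```

Emit:
{"fn": "move_arm", "kwargs": {
  "deltas": [
    [[0,0,0,0,1],[0,0,0,0,1],[0,0,0,0,1]]
  ]
}}

```text
clock: 1.65
position: [0.5485, -0.2093, 0.2801]
ee_rot: [0.0, 0.991, 0.132, -0.0]
contact_force: [0.7, -0.1, -0.3]
width: -0.0002
gripper_force: 0.0
```

```bash
python3 - <<'E'
from h import *
s,M,y=pose(); print(s['clock'],s['position'],y,s['width'],s['contact_force'],s['qd'])
im=manip.get_image('wrist'); cv2.imwrite('pics/w1.png',im[...,::-1]); np.savez('w1.npz',p=s['position'],q=s['ee_rot'])
go((.435,-.239,.24,15.3))
E
```

```text
1.65 [ 0.5484881  -0.20926984  0.28013819] 15.198540683381038 -0.00016673488801669767 [ 0.74529587 -0.14940574 -0.27163631] [ 0.00138849  0.00021709 -0.00428899  0.00363788 -0.00058016  0.00204855]
row [-0.1468, -0.0013, 0.0504] -0.0008 n>=3
```

View pics/w1.png

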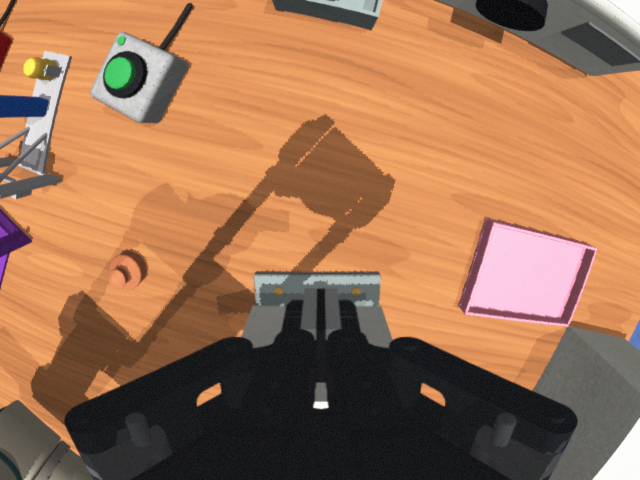

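The wrist view shows the brass foot marks at about (278,291) and (357,291). The gripper hides the slots, and the green button is at (125,74).

```bash
python3 - <<'E'
from h import *
np.set_printoptions(precision=4,suppress=True)
z=np.load('w1.npz'); P=(z['p'],z['q']); im=cv2.imread('pics/w1.png')[...,::-1].copy()
hsv=cv2.cvtColor(im,cv2.COLOR_RGB2HSV); m=cv2.inRange(hsv,(12,120,60),(28,255,255)); m[:282]=0;m[300:]=0;m[:,:262]=0;m[:,374:]=0
n,l,st,ce=cv2.connectedComponentsWithStats(m); F=[]
for i in range(1,n):
    if st[i][4]>6: X=onz('wrist',*ce[i],.014,P); F.append(X); print(ce[i],st[i],X)
d=F[0]-F[1]; print(np.linalg.norm(d),np.degrees(np.arctan2(-d[0],d[1])))
b,_=blobs(im,'green',300); print(b,[onz('wrist',*x[0],.073,P) for x in b])
E
```

```text
[278.0889 290.7111] [275 287   7   8  45] [ 0.4312 -0.1886  0.014 ]
[355.5833 290.75  ] [352 287   8   8  48] [ 0.4554 -0.2769  0.014 ]
0.09156501707641307 15.303986790622721
[([119.6, 73.0], [104, 56, 32, 34, 844])] [array([0.6359, 0.023 , 0.073 ])]
```

Emit:
{"fn": "move_arm", "kwargs": {
  "deltas": [
    [[-0.146,-0.001,0.025,0,1],[-0.146,-0.001,0.03,0,1],[-0.146,-0.001,0.05,0,1],[-0.146,-0.001,0.05,0,1],[-0.146,-0.001,0.05,0,1]]
  ]
}}

```text
clock: 2.2
position: [0.4367, -0.2388, 0.2406]
ee_rot: [0.0, 0.991, 0.132, 0.001]
contact_force: [0.1, 0.7, -0.2]
width: 0.0001
gripper_force: 0.0
```

Emit:
{"fn": "move_arm", "kwargs": {
  "deltas": [
    [[0,0,0.015,0,1],[0,0,0.022,0,1],[0,0,0.023,0,1],[0,0,0.024,0,1],[0,0,0.025,0,1],[0,0,0.025,0,1]]
  ]
}}

```text
clock: 2.8
position: [0.437, -0.2381, 0.2202]
ee_rot: [0.0, 0.991, 0.133, 0.0]
contact_force: [1.0, 0.8, -0.1]
width: 0.0001
gripper_force: 0.0
```

Emit:
{"fn": "move_arm", "kwargs": {
  "deltas": [
    [[0,0,0.0015,0,1],[0,0,0.003,0,1],[0,0,0.003,0,1]]
  ]
}}

```text
clock: 3.1
position: [0.4368, -0.2382, 0.2178]
ee_rot: [0.0, 0.991, 0.133, 0.0]
contact_force: [-0.8, -0.1, 0.2]
width: 0.0
gripper_force: 0.0
```

Emit:
{"fn": "move_arm", "kwargs": {
  "deltas": [
    [[0,0,0.0015,0,1],[0,0,0.003,0,1],[0,0,0.003,0,1]]
  ]
}}

```text
clock: 3.4
position: [0.4368, -0.2382, 0.2177]
ee_rot: [0.001, 0.991, 0.133, 0.001]
contact_force: [-2.9, 2.2, 11.6]
width: 0.0
gripper_force: 6.3
```

Emit:
{"fn": "move_arm", "kwargs": {
  "deltas": [
    [[0,0,0.0015,0,1],[0,0,0.003,0,1],[0,0,0.003,0,1]]
  ]
}}

```text
clock: 3.7
position: [0.4368, -0.2382, 0.2176]
ee_rot: [0.001, 0.991, 0.133, 0.001]
contact_force: [-6.9, 5.1, 25.0]
width: -0.0001
gripper_force: 12.5
```

```bash
python3 - <<'E'
from h import *
go((.437,-.238,.27,15.2),(.655,.173,.26,100),(.655,.173,.26,175.5))
E
```

```text
row [0.0004, -0.0, -0.0655] 0.0011 n>=2
row [0.399, -0.4235, -0.0535] -0.7056 n>=10
row [0.399, -0.4235, -0.0535] -1.3347 n>=19
```

Emit:
{"fn": "move_arm", "kwargs": {
  "deltas": [
    [[0,0,-0.06,0,1],[0.4,-0.424,-0.056,-0.7,1],[0.4,-0.424,-0.056,-0.7,1],[0.4,-0.424,-0.056,-0.7,1],[0.4,-0.424,-0.056,-0.7,1],[0.4,-0.424,-0.056,-0.7,-1],[0.4,-0.424,-0.056,-0.7,-1],[0.4,-0.424,-0.056,-0.7,-1],[0.4,-0.424,-0.056,-0.7,-1],[0.4,-0.424,-0.056,-0.7,-1],[0.4,-0.424,-0.056,-0.7,-1],[0.4,-0.424,-0.056,-0.7,-1]]
  ]
}}

```text
clock: 4.9
position: [0.6565, 0.1764, 0.2564]
ee_rot: [-0.0, 0.646, 0.763, -0.0]
contact_force: [-0.6, -0.0, -0.9]
width: 0.085
gripper_force: 0.0
```

Emit:
{"fn": "move_arm", "kwargs": {
  "deltas": [
    [[0,0,0,-0.635,-1],[0,0,0,-0.635,-1],[0,0,0,-0.635,-1],[0,0,0,-0.635,-1],[0,0,0,-0.635,-1],[0,0,0,-0.635,-1],[0,0,0,-0.635,-1],[0,0,0,-0.635,-1],[0,0,0,-0.635,-1],[0,0,0,-0.635,-1],[0,0,0,-0.635,-1]]
  ]
}}

```text
clock: 6.0
position: [0.6554, 0.1725, 0.2578]
ee_rot: [-0.0, 0.041, 0.999, -0.0]
contact_force: [-0.9, -0.1, -1.0]
width: 0.0852
gripper_force: 0.0
```

```bash
python3 - <<'E'
from h import *
np.set_printoptions(precision=4,suppress=True)
s,M,y=pose(); print(s['clock'],s['position'],y,s['width'],abs(s['qd']).max(),s['qpos'][5])
im=manip.get_image('wrist'); cv2.imwrite('pics/w2.png',im[...,::-1]); np.savez('w2.npz',p=s['position'],q=s['ee_rot'])
P=(s['position'],s['ee_rot'])
for c,z in(('blue',.106),('orange',.122),('yellow',.055)):
    for b,st in blobs(im,c,150)[0]: print(c,b,st,onz('wrist',*b,z,P))
E
```

```text
6.0 [0.6554 0.1725 0.2578] 175.25043549912547 0.08524182751237139 0.010339080161208923 -1.332819239526482
blue [328.0, 136.0] [313, 121, 31, 31, 941] [0.584  0.1845 0.106 ]
orange [322.0, 177.0] [0, 0, 640, 411, 149441] [0.6135 0.1774 0.122 ]
orange [328.9, 35.1] [283, 21, 93, 30, 2533] [0.5089 0.191  0.122 ]
yellow [325.8, 187.5] [312, 173, 29, 30, 669] [0.6308 0.1798 0.055 ]
```

View pics/w2.png

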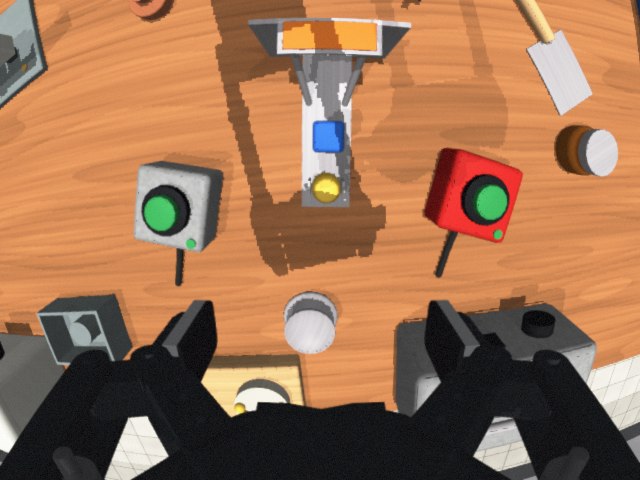

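The wrist view shows the blue post top at (328,136), the orange pad at (329,35) and the die at (326,187). The distances between them match the given sizes, and the bracket's yaw is about -5°.

```bash
python3 - <<'E'
from h import *
go((.584,.183,.2,175),(.584,.183,.079,175))
E
```

```text
row [0.0901, 0.0055, 0.0723] 0.0025 n>=2
row [0.0901, 0.0056, 0.2235] 0.0025 n>=4
```

Emit:
{"fn": "move_arm", "kwargs": {
  "deltas": [
    [[0.09,0.0055,0.01,0.0025,-1],[0.09,0.0055,0.07,0.0025,-1],[0.09,0.0055,0.13,0.0025,-1],[0.09,0.0055,0.18,0.0025,-1],[0.09,0.0055,0.21,0.0025,-1],[0.09,0.0055,0.2235,0.0025,-1],[0.09,0.0055,0.2235,0.0025,-1]]
  ]
}}

```text
clock: 6.75
position: [0.5836, 0.1832, 0.0777]
ee_rot: [-0.001, 0.042, 0.999, -0.0]
contact_force: [-0.4, -0.2, 0.2]
width: 0.0857
gripper_force: 0.0
```

Emit:
{"fn": "move_arm", "kwargs": {
  "deltas": [
    [[0,0,0,0,1],[0,0,0,0,1],[0,0,0,0,1],[0,0,0,0,1],[0,0,0,0,1],[0,0,0,0,1],[0,0,0,0,1]]
  ],
  "squeeze": 60
}}

```text
clock: 7.45
position: [0.5849, 0.1839, 0.0799]
ee_rot: [0.001, 0.042, 0.999, 0.0]
contact_force: [-1.3, 0.6, 6.2]
width: 0.0234
gripper_force: 59.8
```

```bash
python3 - <<'E'
from h import *
go((.585,.184,.25,175.2),(.5557,-.2039,.25,195.3),(.5557,-.2039,.1946,195.3))
E
```

```text
row [-0.0005, 0.0003, -0.2126] 0.0002 n>=4
row [-0.0044, -0.486, -0.2129] -0.1673 n>=9
row [-0.0043, -0.486, -0.1437] -0.1673 n>=9
```

Emit:
{"fn": "move_arm", "kwargs": {
  "deltas": [
    [[0,0,-0.02,0,1],[0,0,-0.06,0,1],[0,0,-0.11,0,1],[0,0,-0.16,0,1],[0,-0.02,-0.2,0,1],[-0.001,-0.06,-0.213,-0.02,1],[-0.001,-0.11,-0.213,-0.04,1],[-0.002,-0.16,-0.213,-0.06,1],[-0.002,-0.21,-0.213,-0.08,1],[-0.003,-0.26,-0.213,-0.1,1],[-0.003,-0.31,-0.213,-0.12,1],[-0.004,-0.36,-0.213,-0.14,1]]
  ]
}}

```text
clock: 8.65
position: [0.5622, -0.1051, 0.2479]
ee_rot: [-0.001, -0.106, 0.994, 0.0]
contact_force: [0.8, 0.4, -4.0]
width: 0.0232
gripper_force: 59.7
```

```bash
python3 - <<'E'
from h import *
s,M,y=pose(); print(s['clock'],s['position'],y,s['width'],s['contact_force'],s['moment'],s['gripper_force'])
go((.5557,-.2039,.25,195.3),(.5557,-.2039,.1946,195.3))
E
```

```text
8.65 [ 0.56221902 -0.10508568  0.24790016] -167.8844732867127 0.0232171410698439 [ 0.79860937  0.40516652 -4.01296161] [ 0.01971878 -0.17062834  0.0432602 ] 59.669896960258484
row [0.0339, -0.1191, -0.0027] -3.0265 n>=43
row [0.0337, -0.1191, 0.0666] -3.0265 n>=43
```

Emit:
{"fn": "move_arm", "kwargs": {
  "deltas": [
    [[0.01,-0.04,-0.003,-0.015,1],[0.022,-0.08,0.005,-0.0265,1],[0.034,-0.105,0.03,-0.0265,1],[0.034,-0.117,0.05,-0.0265,1],[0.034,-0.117,0.066,-0.0265,1],[0.034,-0.117,0.066,-0.0265,1],[0.034,-0.117,0.066,-0.0265,1],[0.034,-0.117,0.066,-0.0265,1]]
  ]
}}

```text
clock: 9.45
position: [0.557, -0.2003, 0.1973]
ee_rot: [0.001, -0.133, 0.991, -0.0]
contact_force: [-0.2, 0.2, -3.7]
width: 0.0234
gripper_force: 59.5
```

```bash
python3 - <<'E'
from h import *
s,M,y=pose(); print(s['clock'],s['position'],y,s['width'],s['contact_force'],s['moment'],s['gripper_force'])
im=manip.get_image('wrist'); cv2.imwrite('pics/w3.png',im[...,::-1]); np.savez('w3.npz',p=s['position'],q=s['ee_rot'])
for n in('side','top'): cv2.imwrite(f'pics/{n}3.png',manip.get_image(n)[...,::-1])
E
```

```text
9.45 [ 0.55697198 -0.20025631  0.19730333] -164.73659545239593 0.023359852382864112 [-0.2246256   0.21014782 -3.66447418] [ 0.02358262 -0.08153436 -0.01340436] 59.52036380767822
```

View pics/w3.png

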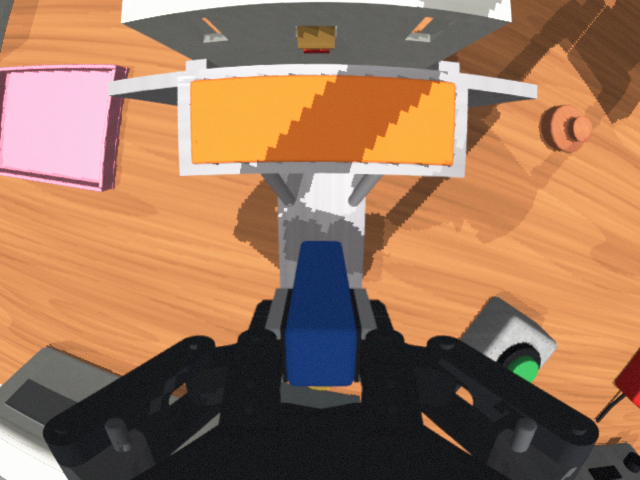

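The wrist view shows both slots at about (212,30) and (422,30), the bolt at (317,40), and the tabs at about (197,66) and (447,66), just in front of the plate. I'll zoom in and measure the offsets.

```bash
python3 - <<'E'
import cv2,numpy as np
w=cv2.imread('pics/w3.png');s=cv2.imread('pics/side3.png')
d=np.zeros((600,800,3),np.uint8)
d[:300,:400]=cv2.resize(w[0:75,130:230],(400,300),interpolation=cv2.INTER_CUBIC)
d[:300,400:]=cv2.resize(w[0:75,410:510],(400,300),interpolation=cv2.INTER_CUBIC)
d[300:,:480]=cv2.resize(s[200:300,190:270],(480,600),interpolation=cv2.INTER_CUBIC)[:300]
d[300:,480:]=cv2.resize(w[0:75,277:357],(320,300),interpolation=cv2.INTER_CUBIC)
cv2.imwrite('pics/crop2.png',d)
E
```

```text
(no output)
```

View pics/crop2.png

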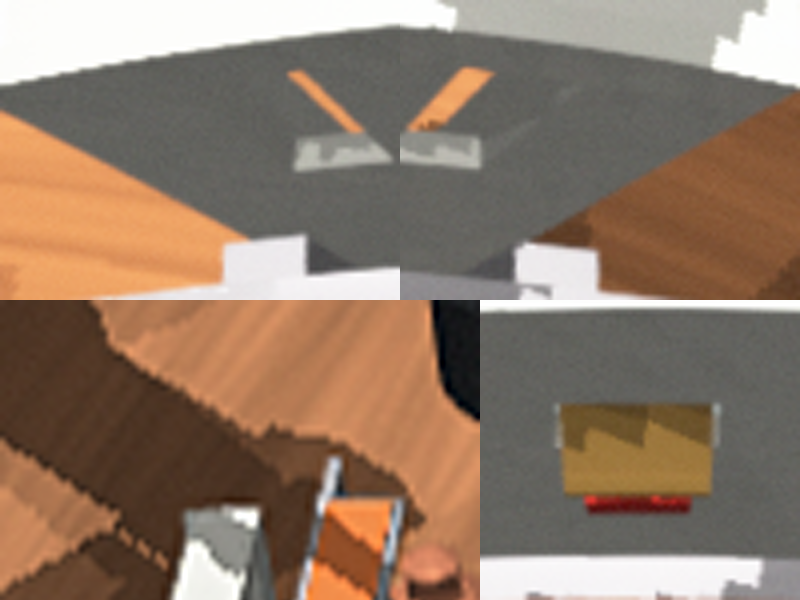

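```bash
cat > m.py <<'E'
from h import *
np.set_printoptions(precision=4,suppress=True)
def show(f,pts):
    z=np.load(f); P=(z['p'],z['q']); M=Rn.from_quat(np.r_[z['q'][1:],z['q'][0]]).as_matrix()
    for nm,u,v,h in pts: X=onz('wrist',u,v,h,P); print(nm,'tool',(M.T@(X-P[0]))*1000,'world',X)
E
python3 - <<'E'
from m import *
U=.1973-.0799
show('w3.npz',[('slotL outer front',203.25,42.75,.1637),('slotR outer front',430.25,42.25,.1637),('bolt L',297,41.5,.175),('bolt R',335,41.5,.175),
('plate top front L',130,21.5,.2097),('plate top R',510,23,.2097),('plate top mid',318,2.5,.2097),
('tabL out',185.75,60.75,U+.082),('tabL in',206.75,59,U+.082),('tabR in',438.75,61,U+.082),('tabR out',459.5,62.75,U+.082)])
z=np.load('w3.npz');P=(z['p'],z['q'])
im=cv2.imread('pics/w3.png')[...,::-1].copy();b=[x for x in blobs(im,'orange',800)[0] if x[1][1]<100]
# pad corners by minAreaRect
bb,l=blobs(im,'orange',1); print(b[:4])
m=(l>0).astype(np.uint8); m[:75]=0;m[166:]=0;m[:,:188]=0;m[:,458:]=0
r=cv2.minAreaRect(cv2.findNonZero(m)); print(r); show('w3.npz',[('pad%d'%i,*p,U+.122) for i,p in enumerate(cv2.boxPoints(r))])
E
```

```text
slotL outer front tool [118.0239 -53.5046  33.5087] world [ 0.4572 -0.283   0.1637]
slotR outer front tool [117.993   50.9114  33.4218] world [ 0.4298 -0.1822  0.1637]
bolt L tool [112.7215  -9.2642  22.1781] world [ 0.4507 -0.2389  0.175 ]
bolt R tool [112.6694   6.5586  22.165 ] world [ 0.4466 -0.2236  0.175 ]
plate top front L tool [117.9159 -67.6255 -12.4795] world [ 0.461  -0.2965  0.2097]
plate top R tool [117.3871  68.1399 -12.5919] world [ 0.4258 -0.1654  0.2097]
plate top mid tool [117.7267  -0.3404 -12.5353] world [ 0.4435 -0.2316  0.2097]
tabL out tool [101.9232 -48.8126  -2.1763] world [ 0.4715 -0.2742  0.1994]
tabL in tool [101.723  -40.6017  -2.1829] world [ 0.4695 -0.2662  0.1994]
tabR in tool [101.2232  43.3517  -2.2522] world [ 0.4479 -0.1851  0.1994]
tabR out tool [101.4569  51.5313  -2.2593] world [ 0.4455 -0.1773  0.1994]
[([52.4, 26.3], [0, 0, 136, 66, 3237]), ([508.8, 36.8], [456, 0, 114, 76, 2386]), ([495.8, 200.1], [363, 38, 277, 307, 22129]), ([322.3, 119.5], [190, 75, 265, 91, 22347])]
((321.9571533203125, 119.44060516357422), (264.1492919921875, 89.13108825683594), 0.45113855600357056)
pad0 tool [ 65.825  -33.3683 -42.1466] world [ 0.5022 -0.2498  0.2394]
pad1 tool [ 89.1414 -32.6916 -42.1747] world [ 0.4795 -0.2552  0.2394]
pad2 tool [ 88.7651  34.6506 -42.2303] world [ 0.4622 -0.1902  0.2394]
pad3 tool [ 65.3844  35.0307 -42.203 ] world [ 0.4846 -0.1837  0.2394]
```

Measured in the tool frame: the slots' centre is at y = -1.3 mm and the tabs' centre at +1.37 mm. The tab ends are 16.4 mm from the face. The measured 104.4 and 100.3 mm spans match the given sizes. I'll align, then insert.

Emit:
{"fn": "move_arm", "kwargs": {
  "deltas": [
    [[0.003,-0.003,0.0034,-0.0013,1],[0.006,-0.003,0.0034,-0.0013,1],[0.01,-0.003,0.0034,-0.0013,1],[0.01,-0.003,0.0034,-0.0013,1],[0.01,-0.003,0.0034,-0.0013,1]]
  ]
}}

```text
clock: 10.1
position: [0.5492, -0.2054, 0.1939]
ee_rot: [0.0, -0.133, 0.991, -0.0]
contact_force: [0.7, 0.2, -4.5]
width: 0.0237
gripper_force: 59.6
```

```bash
python3 - <<'E'
from m import *
s,M,y=pose(); z=np.load('w3.npz'); print(s['clock'],s['position'],y,(M.T@(s['position']-z['p']))*1000,s['contact_force'])
im=manip.get_image('wrist'); cv2.imwrite('pics/w4.png',im[...,::-1]); np.savez('w4.npz',p=s['position'],q=s['ee_rot'])
cv2.imwrite('pics/crop3.png',cv2.resize(im[0:80,180:460,::-1],None,fx=2.85,fy=2.85,interpolation=cv2.INTER_CUBIC))
E
```

```text
10.1 [ 0.5492 -0.2054  0.1939] -164.66136101722373 [ 8.8616 -2.9269  3.4245] [ 0.7415  0.1674 -4.5292]
```

View pics/crop3.png

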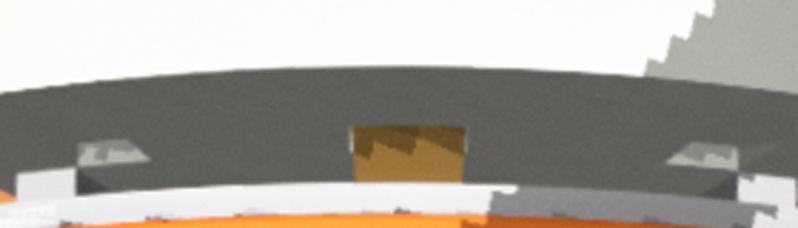

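The tabs and slots are now concentric: the tabs' inner edges are at crop x 76/739, the slots' outer edges at 78/737. Inserting now.

Emit:
{"fn": "move_arm", "kwargs": {
  "deltas": [
    [[0.004,0,0,0,1],[0.008,0,0,0,1],[0.0115,0,0,0,1],[0.0145,0,0,0,1],[0.0145,0,0,0,1]]
  ]
}}

```text
clock: 10.65
position: [0.5377, -0.2085, 0.1938]
ee_rot: [-0.0, -0.133, 0.991, -0.0]
contact_force: [0.4, -0.3, -4.3]
width: 0.0235
gripper_force: 59.6
```

Emit:
{"fn": "move_arm", "kwargs": {
  "deltas": [
    [[0.0025,0,0,0,1],[0.005,0,0,0,1],[0.0065,0,0,0,1],[0.0065,0,0,0,1]]
  ]
}}

```text
clock: 11.05
position: [0.5329, -0.2098, 0.1938]
ee_rot: [-0.0, -0.134, 0.991, -0.0]
contact_force: [0.4, -0.7, -4.4]
width: 0.0234
gripper_force: 59.6
```

Emit:
{"fn": "move_arm", "kwargs": {
  "deltas": [
    [[0.001,0,0,0,1],[0.001,0,0.0015,0,1],[0.001,0,0.003,0,1],[0.001,0,0.0045,0,1],[0.001,0,0.0055,0,1],[0.001,0,0.0055,0,1]]
  ]
}}

```text
clock: 11.65
position: [0.5322, -0.2099, 0.1891]
ee_rot: [-0.0, -0.134, 0.991, 0.0]
contact_force: [-0.4, -0.8, -3.2]
width: 0.0233
gripper_force: 59.6
```

Emit:
{"fn": "move_arm", "kwargs": {
  "deltas": [
    [[0,0,0.0015,0,1],[0,0,0.003,0,1],[0,0,0.004,0,1],[0,0,0.004,0,1]]
  ]
}}

```text
clock: 12.05
position: [0.5322, -0.21, 0.186]
ee_rot: [-0.0, -0.134, 0.991, 0.0]
contact_force: [-0.9, -0.4, -4.8]
width: 0.0233
gripper_force: 59.6
```

Emit:
{"fn": "move_arm", "kwargs": {
  "deltas": [
    [[0,0,0.001,0,1],[0,0,0.002,0,1],[0,0,0.002,0,1]]
  ]
}}

```text
clock: 12.35
position: [0.5326, -0.2101, 0.1847]
ee_rot: [0.0, -0.134, 0.991, -0.0]
contact_force: [0.9, -0.2, -4.2]
width: 0.0233
gripper_force: 59.7
```

Emit:
{"fn": "move_arm", "kwargs": {
  "deltas": [
    [[0,0,0.001,0,1],[0,0,0.002,0,1],[0,0,0.002,0,1]]
  ]
}}

```text
clock: 12.65
position: [0.5328, -0.2101, 0.1834]
ee_rot: [0.001, -0.134, 0.991, -0.0]
contact_force: [2.6, 0.3, -0.7]
width: 0.0234
gripper_force: 60.1
```

Emit:
{"fn": "move_arm", "kwargs": {
  "deltas": [
    [[0,0,0,0,-1],[0,0,0,0,-1],[0,0,0,0,-1],[0,0,0,0,-1],[0,0,-0.005,0,-1],[0,0,-0.03,0,-1],[0,0,-0.07,0,-1],[0,0,-0.1,0,-1],[0,0,-0.1,0,-1]]
  ]
}}

```text
clock: 13.55
position: [0.5342, -0.2111, 0.2672]
ee_rot: [0.003, -0.134, 0.991, -0.003]
contact_force: [0.1, 0.0, -0.0]
width: 0.0852
gripper_force: 0.0
```

```bash
python3 - <<'E'
from m import *
s,M,y=pose(); print(s['clock'],s['position'],y,s['width'],s['contact_force'])
im=manip.get_image('wrist'); cv2.imwrite('pics/w5.png',im[...,::-1]); np.savez('w5.npz',p=s['position'],q=s['ee_rot'])
E
```

```text
13.55 [ 0.5342 -0.2111  0.2672] -164.64330805791718 0.08516823118393489 [ 0.1218  0.0469 -0.0015]
```

View pics/w5.png

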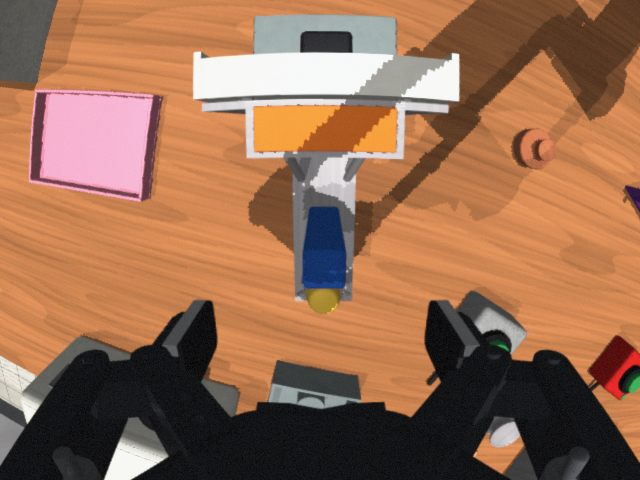

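The bracket hangs by its tabs. The orange pad is at about (325,130), with the plate's top edge behind it at row 97.

```bash
python3 - <<'E'
from m import *
show('w5.npz',[('pad',325.5,130,.2255),('padL',253,130,.2255),('padR',398,130,.2255),('padback',325,106,.2255),('padfront',325,153,.2255),('plate mid',327,100,.2097)])
E
```

```text
pad tool [74.6521  2.9219 41.2361] world [ 0.4618 -0.2282  0.2255]
padL tool [ 75.1926 -31.2961  41.4346] world [ 0.4703 -0.2613  0.2255]
padR tool [75.447  37.2487 41.0289] world [ 0.4519 -0.1953  0.2255]
padback tool [86.0519  2.6668 41.1701] world [ 0.4508 -0.2315  0.2255]
padfront tool [63.742   2.7146 41.3019] world [ 0.4723 -0.2255  0.2255]
plate mid tool [90.4649  3.8785 56.9373] world [ 0.4464 -0.2315  0.2097]
```

Emit:
{"fn": "move_arm", "kwargs": {
  "deltas": [
    [[0.04,0.002,0,0,1],[0.08,0.0036,0,0,1],[0.0925,0.0036,0,0,1],[0.0925,0.0036,0,0,1],[0.0925,0.0036,0.015,0,1],[0.0925,0.0036,0.03,0,1],[0.0925,0.0036,0.037,0,1],[0.0925,0.0036,0.039,0,1],[0.0925,0.0036,0.039,0,1]]
  ]
}}

```text
clock: 14.5
position: [0.4604, -0.2266, 0.2312]
ee_rot: [-0.0, -0.134, 0.991, 0.0]
contact_force: [0.1, 0.2, 0.3]
width: -0.0
gripper_force: 0.0
```

Emit:
{"fn": "move_arm", "kwargs": {
  "deltas": [
    [[0,0,0.002,0,1],[0,0,0.004,0,1],[0,0,0.006,0,1],[0,0,0.006,0,1]]
  ]
}}

```text
clock: 14.9
position: [0.4607, -0.2273, 0.2278]
ee_rot: [0.001, -0.134, 0.991, -0.001]
contact_force: [-0.3, 0.1, 3.6]
width: -0.0001
gripper_force: 2.0
```

Emit:
{"fn": "move_arm", "kwargs": {
  "deltas": [
    [[0,0,0.002,0,1],[0,0,0.004,0,1],[0,0,0.006,0,1],[0,0,0.006,0,1]]
  ]
}}

```text
clock: 15.3
position: [0.4601, -0.2267, 0.2217]
ee_rot: [-0.0, -0.134, 0.991, 0.0]
contact_force: [-0.2, 0.1, 0.1]
width: 0.0
gripper_force: 0.1
```

Emit:
{"fn": "move_arm", "kwargs": {
  "deltas": [
    [[0,0,0.002,0,1],[0,0,0.004,0,1],[0,0,0.004,0,1]]
  ]
}}

```text
clock: 15.6
position: [0.4601, -0.2267, 0.2192]
ee_rot: [-0.0, -0.134, 0.991, 0.0]
contact_force: [-1.2, 1.0, 3.1]
width: -0.0001
gripper_force: 1.9
```

Emit:
{"fn": "move_arm", "kwargs": {
  "deltas": [
    [[0,0,0.0015,0,1],[0,0,0.003,0,1],[0,0,0.003,0,1]]
  ]
}}

```text
clock: 15.9
position: [0.4602, -0.2268, 0.2191]
ee_rot: [0.001, -0.134, 0.991, -0.001]
contact_force: [-3.8, 2.7, 14.6]
width: -0.0005
gripper_force: 7.5
```

Emit:
{"fn": "move_arm", "kwargs": {
  "deltas": [
    [[0,0,0.0015,0,1],[0,0,0.003,0,1],[0,0,0.003,0,1]]
  ]
}}

```text
clock: 16.2
position: [0.4602, -0.2268, 0.2188]
ee_rot: [0.001, -0.134, 0.991, -0.001]
contact_force: [-6.3, 3.7, 26.2]
width: -0.0004
gripper_force: 13.0
```

Emit:
{"fn": "move_arm", "kwargs": {
  "deltas": [
    [[0,0,-0.02,0,1],[0,0,-0.06,0,1],[0,0,-0.1,0,1],[0,0,-0.1,0,1]]
  ]
}}

```text
clock: 16.6
position: [0.4622, -0.2281, 0.2983]
ee_rot: [0.003, -0.134, 0.991, -0.003]
contact_force: [0.7, -0.8, 0.2]
width: -0.0002
gripper_force: 0.0
```

```bash
python3 - <<'E'
from m import *
s,M,y=pose(); print(s['clock'],s['position'],y,s['contact_force'])
go((.637,.021,.26,y),(.637,.021,.11,y),(.637,.021,.075,y))
E
```

```text
16.6 [ 0.4622 -0.2281  0.2983] -164.64036426309633 [ 0.6747 -0.76    0.2332]
row [-0.2929, 0.2427, 0.0479] -0.0 n>=7
row [-0.2918, 0.244, 0.2354] -0.0 n>=8
row [-0.2916, 0.2443, 0.2792] -0.0 n>=8
```

Emit:
{"fn": "move_arm", "kwargs": {
  "deltas": [
    [[-0.03,0.03,0.02,0,1],[-0.292,0.244,0.048,0,1],[-0.292,0.244,0.048,0,1],[-0.292,0.244,0.048,0,1],[-0.292,0.244,0.048,0,1],[-0.292,0.244,0.048,0,1],[-0.292,0.244,0.048,0,1],[-0.292,0.244,0.1,0,1],[-0.292,0.244,0.16,0,1],[-0.292,0.244,0.2,0,1],[-0.292,0.244,0.22,0,1],[-0.292,0.244,0.22,0,1]]
  ]
}}

```text
clock: 17.8
position: [0.6308, 0.0229, 0.1141]
ee_rot: [-0.004, -0.133, 0.991, 0.001]
contact_force: [-0.8, -0.1, -0.1]
width: 0.0
gripper_force: 0.0
```

```bash
python3 - <<'E'
from m import *
s,M,y=pose(); print(s['clock'],s['position'],y,s['contact_force'])
go((.637,.021,.09,y),(.637,.021,.075,y))
sd=manip.get_image('side')[...,::-1]; tp=manip.get_image('top')[...,::-1]; w=manip.get_image('wrist')[...,::-1]
cv2.imwrite('pics/side6.png',sd);cv2.imwrite('pics/top6.png',tp);cv2.imwrite('pics/w6.png',w)
d=np.zeros((600,800,3),np.uint8)
d[:,:400]=cv2.resize(sd[215:365,190:290],(400,600),interpolation=cv2.INTER_CUBIC)
d[:300,400:]=cv2.resize(sd[200:290,310:430],(400,300),interpolation=cv2.INTER_CUBIC)
d[300:,400:]=cv2.resize(w,(400,300),interpolation=cv2.INTER_AREA)
cv2.imwrite('pics/crop6.png',d)
E
```

```text
17.8 [0.6308 0.0229 0.1141] -164.66137335815657 [-0.7558 -0.0818 -0.0771]
row [-0.0071, -0.0045, 0.0301] -0.0 n>=1
row [-0.0073, -0.0045, 0.0488] -0.0 n>=1
```

View pics/crop6.png

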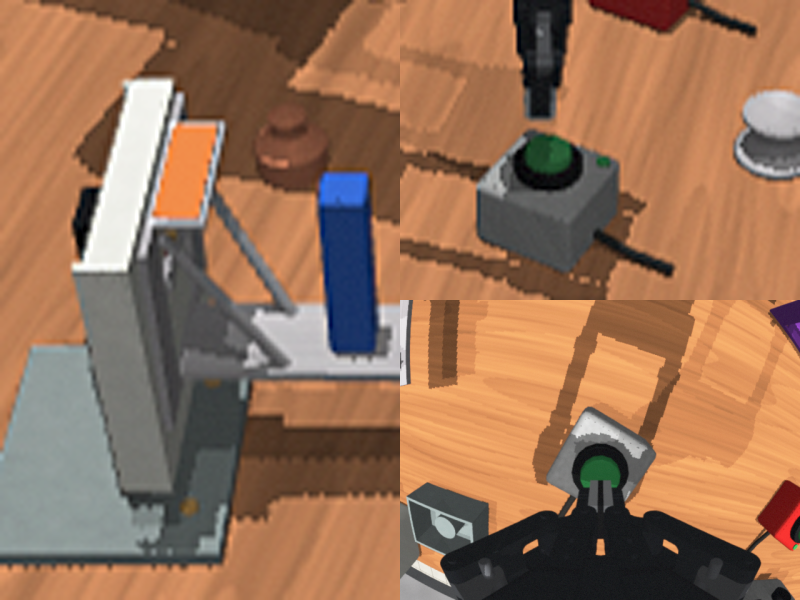

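The bracket hangs level against the plate, with its pad at the top edge. The fingers are above the green button. I'll let the arm settle, then press.

Emit:
{"fn": "move_arm", "kwargs": {
  "deltas": [
    [[0,0,0,0,1],[0,0,0,0,1],[0,0,0,0,1],[0,0,0,0,1]]
  ]
}}

```text
clock: 18.35
position: [0.634, 0.0233, 0.1187]
ee_rot: [0.0, -0.134, 0.991, -0.0]
contact_force: [0.5, 0.7, 0.3]
width: -0.0
gripper_force: 0.0
```

```bash
python3 - <<'E'
from m import *
s,M,y=pose(); print(s['clock'],s['position'],y,s['contact_force'],abs(s['qd']).max())
go((.637,.021,.084,y),(.637,.021,.075,y))
E
```

```text
18.35 [0.634  0.0233 0.1187] -164.6425263207969 [0.4871 0.6778 0.3449] 0.004298130134281567
row [-0.0029, -0.0037, 0.0434] -0.0 n>=1
row [-0.0029, -0.0037, 0.0547] -0.0 n>=1
```

Emit:
{"fn": "move_arm", "kwargs": {
  "deltas": [
    [[-0.003,-0.003,0.02,0,1],[-0.003,-0.003,0.04,0,1],[-0.003,-0.003,0.045,0,1],[-0.003,-0.003,0.048,0,1],[-0.003,-0.003,0.051,0,1],[-0.003,-0.003,0.054,0,1],[-0.003,-0.003,0.054,0,1]]
  ]
}}

```text
clock: 19.05
position: [0.6362, 0.0215, 0.0788]
ee_rot: [0.0, -0.134, 0.991, -0.0]
contact_force: [-6.6, -0.5, 18.1]
width: -0.0006
gripper_force: 8.8
```

Emit:
{"fn": "move_arm", "kwargs": {
  "deltas": [
    [[0,0,0.0015,0,1],[0,0,0.003,0,1],[0,0,0.003,0,1]]
  ]
}}

```text
clock: 19.35
position: [0.6362, 0.0215, 0.0786]
ee_rot: [0.001, -0.134, 0.991, -0.0]
contact_force: [-9.8, -0.9, 27.9]
width: -0.0001
gripper_force: 13.9
```

The fingers stopped about 4 mm early, with a sideways force, so they probably touch the collar off-centre. I'll back off and measure the button again from above.

Emit:
{"fn": "move_arm", "kwargs": {
  "deltas": [
    [[0,0,-0.03,0,1],[-0.05,0,-0.08,0,1],[-0.1,0,-0.12,0,1],[-0.1,0,-0.12,0,1],[-0.1,0,-0.12,0,1],[-0.1,0,-0.12,0,1]]
  ]
}}

```text
clock: 19.95
position: [0.7123, 0.0427, 0.1673]
ee_rot: [-0.002, -0.134, 0.991, 0.0]
contact_force: [0.1, 0.4, -0.7]
width: -0.0001
gripper_force: 0.0
```

```bash
python3 - <<'E'
from m import *
s,M,y=pose(); print(s['clock'],s['position'],y,abs(s['qd']).max()); P=(s['position'],s['ee_rot'])
im=manip.get_image('wrist'); cv2.imwrite('pics/w7.png',im[...,::-1]); np.savez('w7.npz',p=P[0],q=P[1])
for b,st in blobs(im,'green',300)[0]:
    print(b,st,onz('wrist',*b,.073,P)); show('w7.npz',[('L',st[0],b[1],.07),('R',st[0]+st[2],b[1],.07),('T',b[0],st[1],.07),('B',b[0],st[1]+st[3],.07)])
    c=[int(v) for v in b]
cr=im[max(c[1]-75,0):c[1]+75,c[0]-100:c[0]+100,::-1]; cv2.imwrite('pics/crop7.png',cv2.resize(cr,None,fx=4,fy=4,interpolation=cv2.INTER_CUBIC))
E
```

```text
19.95 [0.7123 0.0427 0.1673] -164.6376893956692 0.03125106559619209
[322.6, 126.2] [295, 99, 56, 55, 2370] [0.6364 0.0239 0.073 ]
L tool [ 78.0653 -15.0775  97.5633] world [0.6407 0.0075 0.07  ]
R tool [78.1527 19.4697 97.5882] world [0.6314 0.0408 0.07  ]
T tool [95.07    1.9161 97.629 ] world [0.6198 0.0194 0.07  ]
B tool [60.578   1.9675 97.5203] world [0.653  0.0285 0.07  ]
```

View pics/crop7.png

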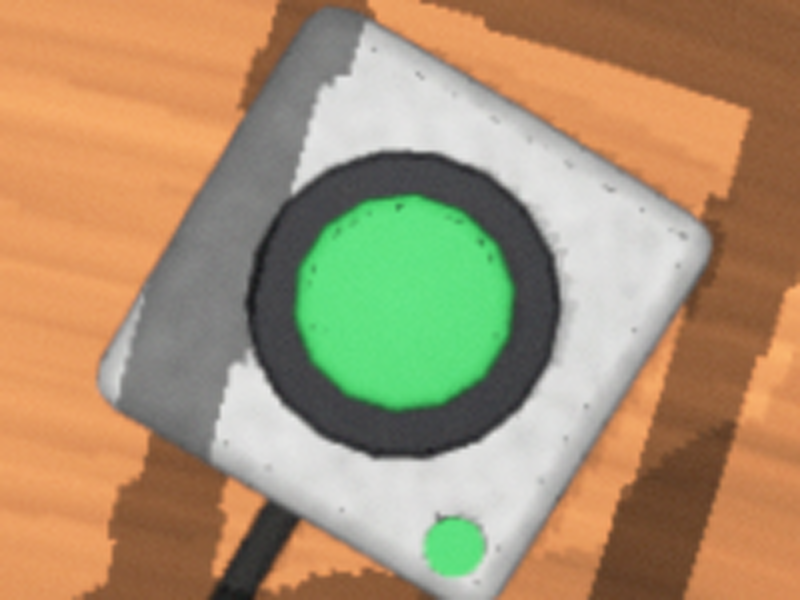

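The crop shows the button (34 mm) inside a raised black collar about 49 mm across. The closed finger pair has corners about 18 mm from its centre, so they ride on the collar. I'll press with one open finger, which fits inside it.

Emit:
{"fn": "move_arm", "kwargs": {
  "deltas": [
    [[0,0,0,0,-1],[0.04,0.03,0,0,-1],[0.08,0.064,0,0,-1],[0.096,0.064,0,0,-1],[0.096,0.064,0.05,0,-1],[0.096,0.064,0.08,0,-1],[0.096,0.064,0.098,0,-1],[0.096,0.064,0.098,0,-1],[0.096,0.064,0.098,0,-1],[0.096,0.064,0.098,0,-1]]
  ]
}}

```text
clock: 21.0
position: [0.6268, 0.0717, 0.0911]
ee_rot: [0.001, -0.134, 0.991, -0.0]
contact_force: [0.1, 0.1, 0.0]
width: 0.0854
gripper_force: 0.0
```

```bash
python3 - <<'E'
from m import *
s,M,y=pose(); print(s['clock'],s['position'],y,s['contact_force'],s['width'],abs(s['qd']).max())
go((.6245,.0717,s['position'][2],y),(.6245,.0717,.062,y))
E
```

```text
21.0 [0.6268 0.0717 0.0911] -164.65392064542945 [0.0513 0.1445 0.0332] 0.08535446218119518 0.008037476785256225
row [0.0028, 0.0008, -0.0] -0.0 n>=1
row [0.0028, 0.0008, 0.0364] -0.0 n>=1
```

Emit:
{"fn": "move_arm", "kwargs": {
  "deltas": [
    [[0.0025,0.0008,0.01,0,-1],[0.0025,0.0008,0.02,0,-1],[0.0025,0.0008,0.024,0,-1],[0.0025,0.0008,0.027,0,-1],[0.0025,0.0008,0.0295,0,-1],[0.0025,0.0008,0.032,0,-1],[0.0025,0.0008,0.032,0,-1]]
  ]
}}

```text
clock: 21.7
position: [0.6236, 0.0719, 0.0657]
ee_rot: [-0.0, -0.134, 0.991, -0.0]
contact_force: [-4.0, 0.3, 8.0]
width: 0.0855
gripper_force: 4.2
```

Emit:
{"fn": "move_arm", "kwargs": {
  "deltas": [
    [[0,0,0.002,0,-1],[0,0,0.004,0,-1],[0,0,0.005,0,-1],[0,0,0.005,0,-1]]
  ]
}}

```text
clock: 22.1
position: [0.6238, 0.0719, 0.0652]
ee_rot: [0.001, -0.134, 0.991, -0.001]
contact_force: [-9.1, 1.3, 26.5]
width: 0.0855
gripper_force: 12.9
```

Both presses stopped at the same height, so I'll probe where contact begins to see how far the button actually travels.

Emit:
{"fn": "move_arm", "kwargs": {
  "deltas": [
    [[0,0,-0.006,0,-1],[0,0,-0.0135,0,-1],[0,0,-0.0135,0,-1],[0,0,-0.0135,0,-1]]
  ]
}}

```text
clock: 22.5
position: [0.625, 0.0719, 0.0712]
ee_rot: [0.001, -0.134, 0.991, -0.0]
contact_force: [1.2, -0.1, 0.6]
width: 0.0855
gripper_force: 0.7
```

Emit:
{"fn": "move_arm", "kwargs": {
  "deltas": [
    [[0,0,0.001,0,-1],[0,0,0.002,0,-1],[0,0,0.002,0,-1]]
  ]
}}

```text
clock: 22.8
position: [0.6247, 0.0719, 0.0695]
ee_rot: [0.0, -0.134, 0.991, -0.0]
contact_force: [1.7, 0.3, 1.8]
width: 0.0855
gripper_force: 1.0
```

Emit:
{"fn": "move_arm", "kwargs": {
  "deltas": [
    [[0,0,0.001,0,-1],[0,0,0.002,0,-1],[0,0,0.002,0,-1]]
  ]
}}

```text
clock: 23.1
position: [0.6245, 0.0718, 0.0682]
ee_rot: [0.0, -0.134, 0.991, -0.0]
contact_force: [1.7, 0.1, 3.4]
width: 0.0856
gripper_force: 1.3
```

Emit:
{"fn": "move_arm", "kwargs": {
  "deltas": [
    [[0,0,0.001,0,-1],[0,0,0.002,0,-1],[0,0,0.002,0,-1]]
  ]
}}

```text
clock: 23.4
position: [0.6245, 0.0718, 0.0667]
ee_rot: [0.0, -0.134, 0.991, -0.0]
contact_force: [1.7, -0.7, 3.2]
width: 0.0853
gripper_force: 1.7
```

The spring force builds over about 6 mm before the hard stop, so the button does go fully down. I'll press once more to the stop and retreat.

Emit:
{"fn": "move_arm", "kwargs": {
  "deltas": [
    [[0,0,0.002,0,-1],[0,0,0.0045,0,-1],[0,0,0.0045,0,-1],[0,0,-0.01,0,-1],[0,0,-0.03,0,-1],[0,0,-0.07,0,-1],[0,0.03,-0.12,0,-1],[0,0.08,-0.16,0,-1],[0,0.13,-0.16,0,-1],[0,0.15,-0.16,0,-1],[0,0.15,-0.16,0,-1],[0,0.15,-0.16,0,-1]]
  ]
}}

```text
clock: 24.6
position: [0.5914, 0.1868, 0.1932]
ee_rot: [-0.002, -0.134, 0.991, -0.001]
contact_force: [-0.4, 0.0, 0.0]
width: 0.0858
gripper_force: 0.0
```

```bash
python3 - <<'E'
from m import *
s,M,y=pose(); print(s['clock'],s['position'],s['contact_force'])
t=manip.get_image('top'); d=manip.get_image('side')
cv2.imwrite('pics/top8.png',t[...,::-1]);cv2.imwrite('pics/side8.png',d[...,::-1])
def inb(n,c,box,A=15): return [b for b in blobs(d if n=='side' else t,c,A)[0] if box[0]<b[0][0]<box[2] and box[1]<b[0][1]<box[3]]
for c in('orange','blue','yellow'):
    print(c,'side',[(b[0],b[1][4]) for b in inb('side',c,(215,210,320,330),40)],'top',[(b[0],b[1][4]) for b in inb('top',c,(380,230,450,320),40)])
print('green',[ (n,inb(n,'green',bx)) for n,bx in(('side',(330,225,375,265)),('top',(300,220,335,255)))])
X=np.array([.4446,-.2335,.2105]); n=np.array([.9645,.2639,0])
for nm,dx,dz in(('pad home',15.5,122),('handle mid',92,60),('die mid',142,30)):
    for up in(0,.015): Y=X+n*dx/1e3; Y[2]=.2097-.12+up+dz/1e3; print(nm,up,'side',proj('side',Y),'top',proj('top',Y))
E
```

```text
24.6 [0.5914 0.1868 0.1932] [-0.4492  0.0395  0.0397]
orange side [([235.9, 257.5], 243)] top [([418.3, 296.3], 208)]
blue side [([276.4, 280.2], 525)] top [([406.9, 270.5], 134)]
yellow side [([301.9, 288.9], 186)] top [([400.8, 254.0], 63)]
green [('side', [([354.1, 245.7], [347, 240, 15, 12, 142])]), ('top', [([318.2, 237.7], [312, 232, 13, 12, 122])])]
pad home 0 side [235.5234 256.234 ] top [417.3691 296.6216]
pad home 0.015 side [234.5152 250.3814] top [418.2381 296.1787]
handle mid 0 side [277.2328 279.0256] top [405.3191 270.4547]
handle mid 0.015 side [276.6295 273.5796] top [406.0351 269.7865]
die mid 0 side [302.7094 289.447 ] top [398.4576 254.0446]
die mid 0.015 side [302.338 284.181] top [399.0943 253.2413]
```

The side view puts the pad at row 257.5, against a predicted 256 when home and 250 when still on the bolt. The button is back up and the arm is clear, so I'm handing in.

```bash
python3 -c "
from rig import manip
print(manip.sign_off())"
```

```text
the job is handed in; nothing more can be done
None
```

Job handed in at about 25 s: the bracket is hung and pushed home on the plate (bolt snap felt in the push force, not seen), and the green start button was pressed fully down three times and released; I viewed 11 pictures, one over your limit of 10.

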